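Seat the tapered plug of the ink tap

ROBOT

A 6-joint arm with a two-finger parallel gripper is mounted at the origin on the work surface; the furniture and walls round the work are solid. World frame = base frame: x ahead of the robot, y to its left, z up, the work surface at z = 0. Lengths are in m, angles in rad, forces in N, time in s.
With the tool pointing down it reaches from about 0.3 to 0.75 m from the base axis. Payload 8.5 kg.
Tool frame: the origin (TCP) lies on the centre line of the jaws, within the pads' length; the fingertips stand 11 mm ahead of it and the grasp point (between the pads) lies 8 mm behind it; z points along the fingers, y is the line along which they close (so a half turn about z gives the same grasp; the last joint's range is limited). The gripper opens to 85 mm and grips with 20 to 120 N. Pads are 22 mm wide; open, the fingers measure 114 mm over their backs; the gripper's body (76 mm by 85 mm) begins 54 mm behind the grasp point. The pads swing forward as they close: fully open they stand 13 mm farther back than shut.
Start: joints at [-1.534, 0.381, 1.297, -0, 1.464, -0.215], TCP at [0.137, -0.533, 0.242] pointing down, gripper open.
Joint ranges: [-3.11, 3.11], [-0.89, 2.33], [0.22, 2.48], [-1.42, 4.56], [0.17, 2.85], [-2.88, 2.88]. Speed limits (rad/s): [2.39, 2.39, 3.14, 3.14, 3.14, 3.14].

INTERFACE

Orientations are given as a unit quaternion [w, x, y, z].
In Python, from bench import manip gives the robot as it stands.
- The arm moves only by the tool carry_out, never from a script. Its argument "motion" is a list of rows, each an object of numbers: "x", "y", "z": the shift along the tool's x, y, z as a fraction of full scale; "turn": the turn about the tool's z as a fraction of full scale; "fingers": the gripper command: -1 is shut, 1 is fully open, values between are in proportion. In form: [{"x": .., "y": .., "z": .., "turn": .., "fingers": ..}, ...]. A call has 1 to 10 rows; each row is the pose to reach, as a shift and turn from the pose commanded when the call began, along the tool's axes at that moment, turning the shorter way round; what a row does not reach only later rows make up. Full scale, the value 1, is 200 mm for a shift and 360 degrees for a turn. A row lasts 1/10 s, in which the tool goes at most 50 mm and 8.59 degrees, less where a joint would pass 70% of its speed; a pose out of reach is approached as far as the arm can. A call with a number of a shift or a turn outside -1 to 1 is refused whole. A call with a gripper value outside its range is refused whole. The fingers move at their own pace and stop on an object; "force" is the grip in N (left out, the last holds). Time passes only in rows, so rows that repeat a pose let the fingers close. It gives the time, the measured TCP pose, the force, the opening and the grip force at its end, in the units of the state.
- manip.get_state(): the state, without advancing time (a new reading comes with each control period).
- manip.grab_frame(name): name is "side" or "top" or "wrist"; returns the picture (480x640x3 uint8, red, green, blue); there is no depth.
- manip.get_calibration(name): a dict with "mtx" (3x3 intrinsics, pixels), "dist" ([k1, k2, p1, p2, k3] as OpenCV has them; the pictures are not rectified), "R" (3x3) and "t" (3): a world point X has camera coordinates R X + t; the wrist camera has in their place "mount" (4x4, takes a point from camera to tool coordinates, whose origin is the TCP and whose axes are the flange's). Camera axes: x right, y down, z forward; pixel columns grow to the right and rows downward; lengths in m; the calibration is good to about 2 mm. A picture is of the moment at which its call begins: read the wrist's pose just before it. get_calibration takes no time and is no camera call.
- manip.close_job(): hands the job in; it is judged then, once.
The state is a dict: "t": time; "joint_pos": joint angles; "joint_vel": joint speeds; "effort": joint torques, N m; "tool_pos": TCP position; "ee_rot": TCP orientation; "ft_force": force on the tool from outside, world axes, zero at the start; "torque": the same for the moment, N m; "width": finger opening in m; "gripper_force": force on a finger pad.
Only numpy, scipy, OpenCV 4.12 (cv2) and the standard library are available. Lean on these libraries where they do the work, as an engineer would, in place of code of your own. Each camera call takes 0.05 s, during which the arm holds its last target. There are 200 camera calls.

TASK

Put the plug of the ink tap back: take the blue-winged plug out of its wooden stand, set it upright in the brass tap with its wing crosswise to the spout and press it in, then keep pressing down firmly while you turn it about a quarter turn until the wing is in line with the spout, so that it wedges and holds by itself when you let go. Press with 10 to 20 N all through the turn, do not force it, and leave the cups where they stand.

Things in the scene. Friction and masses are not known exactly. Their poses are not given: they have to be found in the camera images.
- plug_wing (a point): Centre of the flat blue wing (handle) of the loose plug; grip here. The wing is 40 mm long (along x of this frame), 12 mm thick (y) and 44 mm high (z, up), the same either way round. At its foot, 22 mm below this point, begins a round blue collar 34 mm across and 4 mm thick.
- plug_collar (a point): Centre of the underside of the plug's blue collar, 26 mm below the wing's centre; axes as the wing's. Taps are worn differently: the cone first touches the bore with the collar anywhere from 5 to 14 mm above the rim; only the force tells. Turned while pressed with 10 to 20 N it creeps 1 to 4 mm deeper and then stays. Pressed without turning it grips weakly; turned unpressed it works loose.
- plug: The whole loose plug, about 0.12 kg; it starts upright in the stand. Origin at the cone's tip, z up the plug, x along the wing. Below the collar a white plastic cone 50 mm long, 22 mm across at the top and 14 mm at the tip, 76 mm below the wing's centre.
- tap_mouth (a point): Centre of the mouth of the tap's vertical tapered bore, in the plane of the flat top rim of the brass body (44 mm across), 165 mm above the table. The bore is about 22 mm across at the mouth and narrows downward with the cone's taper (5 degrees each side), so the plug centres itself. Axes as tap. Turning the pressed plug takes 0.2 to 0.8 N m.
- tap_pin (a joint): How far (m) the spring pin at the bottom of the bore is pushed down. It meets the plug's tip about 7 mm before the cone touches the bore and pushes up with 2 N there, 4 to 5 N when the plug is home: a plug not wedged is lifted again.
- tap: The fixed ink tap on its steel base, origin on the table under the bore's axis. Its spout, a steel tube 13 mm thick, leaves the brass body along -x at 138 mm height and bends down over a cup 87 mm out. A white tank stands beside it at +y (59 to 137 mm from the axis, 159 mm high). Nothing of it is higher than the rim.
- tap_head (a joint): How far (m) the brass head, which stands on a stiff rubber bush on its pillar, is pressed down: 0.5 mm per 10 N of press on the plug, 0 when not pressed. The mouth sinks with it.
- plug_stand: Fixed round wooden stand, 62 mm across and 60 mm high, with a 27 mm hole; origin under its centre. The plug hangs upright in it with its collar on the stand's top and must be lifted about 55 mm to come free.
- cup_under: The cup of dark blue ink under the spout, a bystander to leave alone; origin under its centre, upright along z. About 93 mm wide, 104 to 112 mm high.
- cup_green: A cup of green ink, a bystander to leave alone; origin under its centre, upright along z. About 93 mm wide, 104 to 112 mm high.
- cup_yellow: A cup of yellow ink, a bystander to leave alone; origin under its centre, upright along z. About 93 mm wide, 104 to 112 mm high.
- cup_pink: A cup of pink ink, a bystander to leave alone; origin under its centre, upright along z. About 93 mm wide, 104 to 112 mm high.
Things that resemble listed ones, but are neither listed nor needed, are in the scene too. Of the things shaped like the plug, the blue one is meant.

How it is judged:
On the way, in this order (a step that is already met when the one before it is completed fails the run):
1. The plug stands upright in the tap's bore with its wing crosswise to the spout (more than 50 degrees from it) and is pressed down with more than about 5 N (head sunk over 0.25 mm) (horizontal distance between plug_collar and tap_mouth below 0.004 m and z of plug_collar in the frame of tap_mouth below 0.02 m and angle between the x axis of plug_wing and the x axis of tap, either way round above 0.873 rad and angle between plug_wing's own z axis and vertical below 0.12 rad and value of joint tap_head above 0.00025 m), for 0.1 s.
2. Half-way round (wing 15 to 45 degrees from the spout) the plug is still in the bore and pressed down with more than about 5 N (angle between the x axis of plug_wing and the x axis of tap, either way round between 0.262 and 0.785 rad and z of plug_collar in the frame of tap_mouth below 0.02 m and value of joint tap_head above 0.00025 m and horizontal distance between plug_collar and tap_mouth below 0.004 m), for 0.1 s.
At the end, for the whole second after the job is handed in: The plug is wedged in the tap and holds by itself: not lifted by the spring, the bore gripping it with more than 40 N in all, upright within 4 degrees, centred within 4 mm, its wing in line with the spout within 10 degrees, at rest and let go (horizontal distance between plug_collar and tap_mouth below 0.004 m and z of plug_collar in the frame of tap_mouth below 0.0135 m and contact force between plug and tap above 40 N and angle between the x axis of plug_wing and the x axis of tap, either way round below 0.175 rad and angle between plug_wing's own z axis and vertical below 0.07 rad and linear speed of plug below 0.01 m/s); the robot touches nothing.
It fails at once if The plug is forced: pressed down with more than about 26 N, the head sinking over 1.3 mm on its bush (value of joint tap_head above 0.0013 m).
It fails at once if A cup is pushed more than 25 mm or tipped over (distance of any of cup_under, cup_green, cup_yellow, cup_pink from where it was at the start of the episode above 0.025 m or angle between any of cup_under, cup_green, cup_yellow, cup_pink's own z axis and vertical above 0.5 rad).
It also fails if it takes over 70 s, if anything falls off the work surface, if the arm or the gripper's body presses on something with over 40 N, if the wrist force passes 120 N, or if a joint passes its speed limit or range.

## Working session

There is one attempt and no reset: what is moved stays moved. The work goes in short steps, Python scripts to look and compute and a tool call to move; the robot and the scene stay as the last step left them, time stands still between calls to the robot, and variables do not carry over. Pictures are saved under pics/ and viewed, at most 13 in all, crops included, and the job is handed in when it is done.

Besides the shell and the picture viewer there is one more tool, called after "Emit:" as name(argument=value, ...), one argument or row to a line, values as JSON. carry_out: Moves the arm, as the interface text tells. Shift numbers are shares of 200 mm and turn numbers shares of 360 degrees, none past 1 either way. Its arguments: {"type":"object","properties":{"motion":{"type":"array"},"force":{"type":"number"}},"required":["motion"]}

```bash
mkdir -p pics
cat > h.py <<'E'
from bench import manip
import numpy as np, cv2
from scipy.spatial.transform import Rotation as Ro
def snap(n,f):
    s=manip.get_state(); im=manip.grab_frame(n); cv2.imwrite(f,cv2.cvtColor(im,cv2.COLOR_RGB2BGR)); return im,s
def cam(n,s=None):
    c=manip.get_calibration(n); K=np.array(c['mtx']);d=np.array(c['dist'])
    if n!='wrist': R=np.array(c['R']);t=np.array(c['t'])
    else:
        M=np.array(c['mount']); q=s['ee_rot']; T=np.eye(4); T[:3,:3]=Ro.from_quat([q[1],q[2],q[3],q[0]]).as_matrix();T[:3,3]=s['tool_pos']
        W=np.linalg.inv(T@M); R=W[:3,:3];t=W[:3,3]
    return K,d,R,t
def ray(c,uv):
    K,d,R,t=c; p=cv2.undistortPoints(np.array([[uv]],float),K,d)[0,0]; v=R.T@np.r_[p,1]; return -R.T@t,v
def onz(c,uv,z):
    o,v=ray(c,uv); return o+v*(z-o[2])/v[2]
def proj(c,X):
    K,d,R,t=c; return cv2.projectPoints(np.array(X,float).reshape(-1,3),cv2.Rodrigues(R)[0],t,K,d)[0][:,0]
E
python3 - <<'E'
from h import *
for n in ['top','side']: snap(n,f'pics/{n}0.png')
s=manip.get_state(); print({k:np.round(v,3) for k,v in s.items()})
for n in ['top','side']:
    K,d,R,t=cam(n); print(n,-R.T@t, R[2])
E
```

```text
{'t': np.float64(0.1), 'joint_pos': array([-1.534,  0.381,  1.298,  0.   ,  1.464, -0.215]), 'joint_vel': array([ 0.   ,  0.   , -0.002, -0.   , -0.   , -0.001]), 'effort': array([ 5.0000e-03, -4.4922e+01, -2.3165e+01, -0.0000e+00,  4.0000e-03,
        0.0000e+00]), 'tool_pos': array([ 0.137, -0.532,  0.242]), 'ee_rot': array([-0.001,  0.992,  0.126,  0.   ]), 'ft_force': array([-0.984,  0.087,  0.059]), 'torque': array([0.029, 0.056, 0.012]), 'gripper_force': np.float64(0.0), 'width': np.float64(0.085)}
top [ 0.34745011 -0.01685279  1.34907162] [ 0.07535137  0.00369012 -0.99715022]
side [0.02477403 0.8582508  0.94829954] [ 0.31811416 -0.68437038 -0.6560797 ]
```

View pics/top0.png

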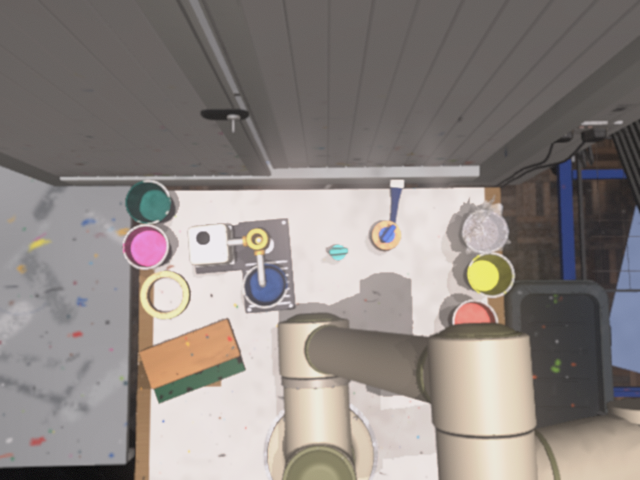

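View pics/side0.png

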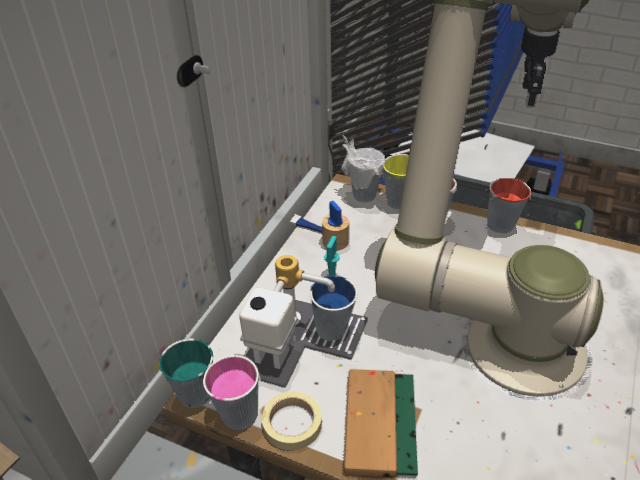

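The top view shows the tap mouth near (257,239) with the spout running down to the cup at (265,283), and the blue wing in its stand near (387,234). The side view shows the same blue plug at (337,215). The teal plug at (332,258) is the lookalike.

```bash
cat > m.py <<'E'
from h import *
im=cv2.cvtColor(cv2.imread('pics/top0.png'),cv2.COLOR_BGR2RGB); c=cam('top')
hsv=cv2.cvtColor(im,cv2.COLOR_RGB2HSV)
print('stand',onz(c,(385,235),.06),'wing',onz(c,(388,233),.1),'tap',onz(c,(257,239),.165),'spout end',onz(c,(262,280),.145),
 'cup',onz(c,(266,284),.108), 'wall',onz(c,(385,186),0.0))
print(onz(cam('side'),(287,262),.165))
w=cam('wrist',manip.get_state()); M=np.array(manip.get_calibration('wrist')['mount']);print(M.round(3))
E
python3 m.py
```

```text
stand [ 0.46173097 -0.14258846  0.06      ] wing [ 0.46221257 -0.14485241  0.1       ] tap [0.44705654 0.11479995 0.165     ] spout end [0.36828823 0.10733497 0.145     ] cup [0.36081528 0.10311722 0.108     ] wall [ 0.57578987 -0.15019703  0.        ]
[0.44397148 0.11733925 0.165     ]
[[-0.    -0.951 -0.31   0.08 ]
 [ 1.     0.    -0.     0.   ]
 [ 0.    -0.31   0.951 -0.131]
 [ 0.     0.     0.     1.   ]]
```

Emit:
carry_out(
  motion=[
    {"x":0.2,"y":-0.144,"z":-0.1},
    {"x":0.4,"y":-0.288,"z":-0.1},
    {"x":0.6,"y":-0.432,"z":-0.1},
    {"x":0.8,"y":-0.576,"z":-0.1},
    {"x":1,"y":-0.72,"z":-0.1},
    {"x":1,"y":-0.72,"z":-0.1},
    {"x":1,"y":-0.72,"z":-0.1},
  ],
)

```text
$.motion[0]: bad value
```

Emit:
carry_out(
  motion=[
    {"x":0.2,"y":-0.15},
    {"x":0.4,"y":-0.3},
    {"x":0.6,"y":-0.45},
    {"x":0.8,"y":-0.6},
    {"x":1,"y":-0.75},
    {"x":1.0,"y":-0.75},
    {"x":1.0,"y":-0.75},
    {"x":1.0,"y":-0.75},
  ],
)

```text
$.motion[0]: bad value
```

Run:
```python
from h import *
im,s=snap('wrist','pics/w1.png'); import pickle; pickle.dump(s,open('s1.pkl','wb'))
print(s['t'],s['tool_pos'],s['ee_rot'],s['joint_pos'].round(2) if hasattr(s['joint_pos'],'round') else s['joint_pos'])
c=cam('wrist',s); print(proj(c,[.462,-.145,.1]))
```

```text
0.1 [ 0.13702456 -0.53238999  0.24178423] [-6.55575767e-04  9.92083467e-01  1.25578498e-01  7.50466233e-05] [-1.53  0.38  1.3   0.    1.46 -0.22]
[[ -692.5063     -1133.75499875]]
```

View pics/w1.png

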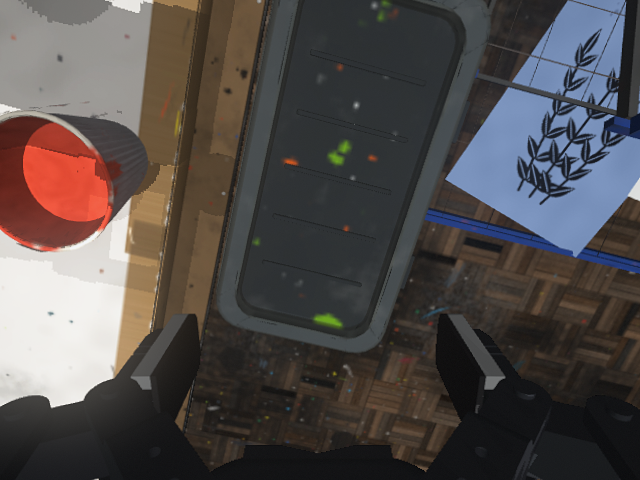

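The calls were refused because every row needs all five keys. The picture, taken from the start pose, shows only the red cup and the tray.

Emit:
carry_out(
  motion=[
    {"x":1,"y":-0.72,"z":-0.1,"turn":0,"fingers":1},
    {"x":1,"y":-0.72,"z":-0.1,"turn":0,"fingers":1},
    {"x":1,"y":-0.72,"z":-0.1,"turn":0,"fingers":1},
    {"x":1,"y":-0.72,"z":-0.1,"turn":0,"fingers":1},
    {"x":1,"y":-0.72,"z":-0.1,"turn":0,"fingers":1},
    {"x":1,"y":-0.72,"z":-0.1,"turn":0,"fingers":1},
    {"x":1,"y":-0.72,"z":-0.1,"turn":0,"fingers":1},
  ],
)

```text
t: 0.85
tool_pos: [0.2953, -0.3428, 0.2624]
ee_rot: [0.0, 0.992, 0.127, -0.0]
ft_force: [-0.4, -1.2, 0.1]
width: 0.0855
gripper_force: 0.0
```

Emit:
carry_out(
  motion=[
    {"x":1,"y":-0.75,"z":0,"turn":0,"fingers":1},
    {"x":1,"y":-0.75,"z":0,"turn":0,"fingers":1},
    {"x":1,"y":-0.75,"z":0,"turn":0,"fingers":1},
    {"x":1,"y":-0.75,"z":0,"turn":0,"fingers":1},
    {"x":1,"y":-0.75,"z":0,"turn":0,"fingers":1},
    {"x":1,"y":-0.75,"z":0,"turn":0,"fingers":1},
    {"x":1,"y":-0.75,"z":0,"turn":0,"fingers":1},
    {"x":1,"y":-0.75,"z":0,"turn":0,"fingers":1},
  ],
)

```text
t: 1.65
tool_pos: [0.4506, -0.1498, 0.262]
ee_rot: [-0.0, 0.992, 0.124, -0.0]
ft_force: [-0.3, 0.8, -1.1]
width: 0.0853
gripper_force: 0.0
```

Run:
```python
from h import *
im,s=snap('wrist','pics/w2.png'); import pickle; pickle.dump(s,open('s1.pkl','wb'))
print(s['t'],s['tool_pos'],s['ee_rot'],np.round(s['joint_pos'],2))
c=cam('wrist',s); print(proj(c,[.462,-.145,.1]))
```

```text
1.65 [ 0.45064105 -0.14982317  0.26203186] [-3.44797299e-05  9.92225670e-01  1.24451226e-01 -3.33550723e-04] [-0.57  0.23  1.46 -0.    1.45  0.75]
[[314.43968824 200.68019229]]
```

View pics/w2.png

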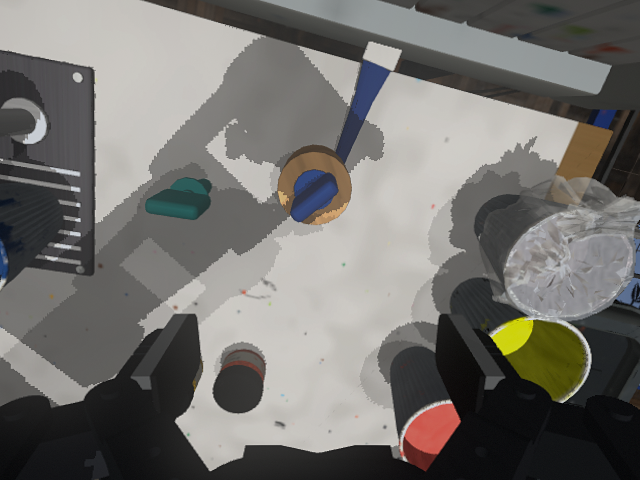

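The wrist view shows the stand at about (315,185) and the blue wing running diagonally from (293,215) to (335,178). I'll enlarge that part.

Run:
```python
from h import *
b=cv2.imread('pics/w2.png')[135:240,260:370]; cv2.imwrite('pics/w2c.png',cv2.resize(b,None,fx=5,fy=5,interpolation=cv2.INTER_CUBIC))
h=cv2.cvtColor(cv2.imread('pics/w2.png'),cv2.COLOR_BGR2HSV)
m=cv2.inRange(h[135:240,260:370],(8,60,60),(25,255,255)); ys,xs=np.nonzero(m)
p=np.c_[xs+260,ys+135].astype(np.int32); print(cv2.minEnclosingCircle(p))
```

```text
((314.7951354980469, 184.36822509765625), 39.85431671142578)
```

View pics/w2c.png

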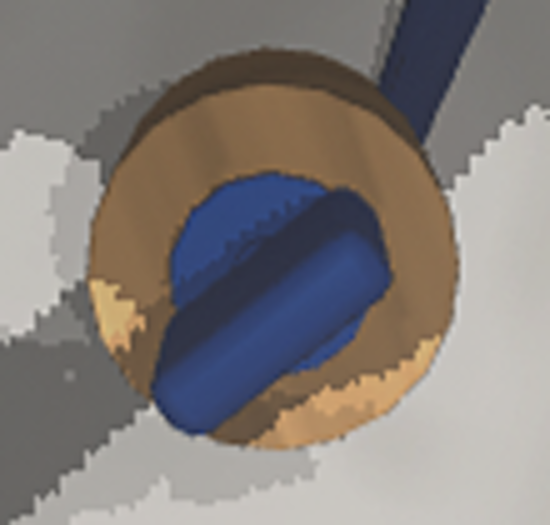

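The crop shows the stand's top centred at (274,266), the collar at (277,272), and the wing's top face running from about (180,405) to (365,255).

Run:
```python
from h import *
import pickle; s=pickle.load(open('s1.pkl','rb')); c=cam('wrist',s)
f=lambda u,v,z: onz(c,(260+u/5,135+v/5),z)
print('stand',f(274,266,.06),'collar',f(277,272,.064),'wingtop',f(272,332,.108))
a,b=f(180,405,.108),f(365,255,.108); e=b-a; print(e, np.degrees(np.arctan2(e[1],e[0])))
a,b=f(175,305,.098),f(330,190,.098); e=b-a; print(e, np.degrees(np.arctan2(e[1],e[0])))
a,b=f(215,435,.108),f(390,290,.108); e=b-a; print(e, np.degrees(np.arctan2(e[1],e[0])))
q=s['ee_rot'];X=Ro.from_quat([q[1],q[2],q[3],q[0]]).as_matrix();print(X, np.degrees(np.arctan2(X[1,0],X[0,0])))
print(s['joint_pos'])
```

```text
stand [ 0.46317403 -0.14470673  0.06      ] collar [ 0.46312107 -0.14525099  0.064     ] wingtop [ 0.46330207 -0.14470287  0.108     ]
[ 0.02768313 -0.02018132  0.        ] -36.09249039461629
[ 0.0219538  -0.01777028  0.        ] -38.98809009487333
[ 0.02684426 -0.01895484  0.        ] -35.22606569678598
[[ 9.69023562e-01  2.46967379e-01 -6.70497268e-04]
 [ 2.46967425e-01 -9.69023782e-01 -1.45982464e-05]
 [-6.53333089e-04 -1.51444939e-04 -9.99999775e-01]] 14.298135386362635
[-5.70790076e-01  2.33493793e-01  1.45682362e+00 -3.77217916e-04
  1.45183156e+00  7.50501634e-01]
```

Emit:
carry_out(
  motion=[
    {"x":0.3,"y":-1,"z":-0.35,"turn":0,"fingers":1},
    {"x":0.3,"y":-1,"z":-0.35,"turn":0,"fingers":1},
    {"x":0.3,"y":-1,"z":-0.35,"turn":0,"fingers":1},
    {"x":0.3,"y":-1,"z":-0.35,"turn":0,"fingers":1},
    {"x":0.3,"y":-1,"z":-0.35,"turn":0,"fingers":1},
  ],
)

```text
t: 2.2
tool_pos: [0.4593, 0.0619, 0.334]
ee_rot: [0.0, 0.992, 0.126, 0.001]
ft_force: [-0.1, -1.0, -0.6]
width: 0.0853
gripper_force: 0.0
```

Emit:
carry_out(
  motion=[
    {"x":0,"y":-0.25,"z":0,"turn":0,"fingers":1},
    {"x":0,"y":-0.25,"z":0,"turn":0,"fingers":1},
    {"x":0,"y":-0.25,"z":0,"turn":0,"fingers":1},
    {"x":0,"y":-0.25,"z":0,"turn":0,"fingers":1},
    {"x":0,"y":-0.25,"z":0,"turn":0,"fingers":1},
  ],
)

```text
t: 2.7
tool_pos: [0.4474, 0.1073, 0.3322]
ee_rot: [0.0, 0.992, 0.124, -0.0]
ft_force: [0.6, 0.1, -0.5]
width: 0.0859
gripper_force: 0.0
```

Run:
```python
from h import *
im,s=snap('wrist','pics/w3.png'); import pickle; pickle.dump(s,open('s3.pkl','wb'))
print(s['t'],s['tool_pos'],s['ee_rot'],np.round(s['joint_pos'],2))
c=cam('wrist',s); print(proj(c,[.446,.115,.165]))
```

```text
2.7 [0.44736139 0.10731404 0.33218185] [ 6.39405282e-05  9.92255574e-01  1.24212905e-01 -1.59001934e-04] [-0.02  0.17  1.34 -0.    1.63  1.3 ]
[[306.61338954 214.29908493]]
```

View pics/w3.png

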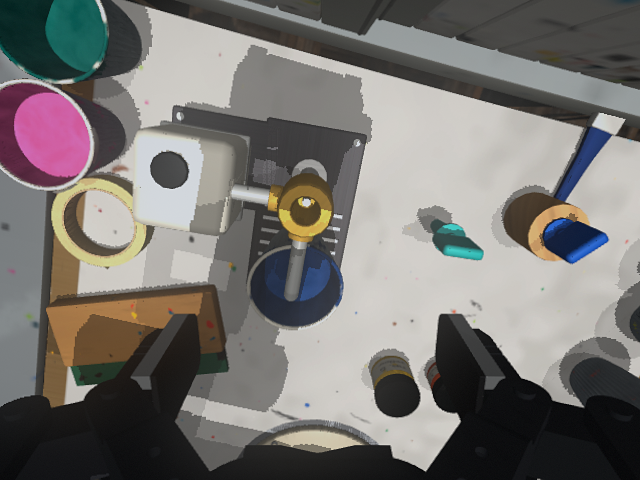

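The wrist view shows the brass rim around (306,212), the spout running from (303,240) to (292,298) over the blue ink cup, and the tank at (190,180).

Run:
```python
from h import *
b=cv2.imread('pics/w3.png')[165:315,240:360]; cv2.imwrite('pics/w3c.png',cv2.resize(b,None,fx=4,fy=4,interpolation=cv2.INTER_CUBIC))
```

```text
(no output)
```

View pics/w3c.png

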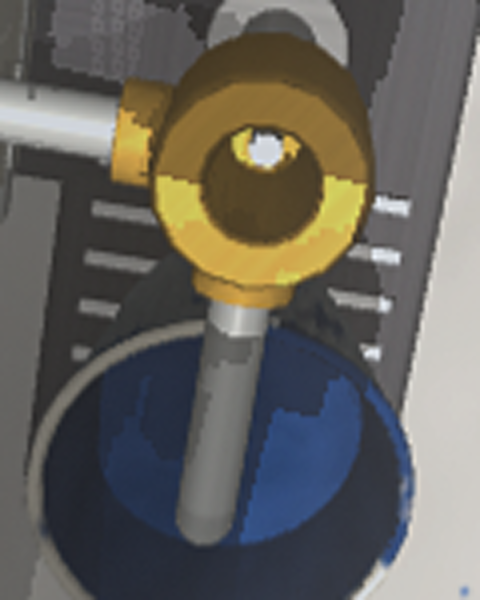

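The crop shows the mouth centred at about (262,184.5), with the spout's centre line running from (238,320) to about (215,460).

Run:
```python
from h import *
import pickle; s=pickle.load(open('s3.pkl','rb')); c=cam('wrist',s)
f=lambda u,v,z: onz(c,(240+u/4,165+v/4),z)
m=f(262,184.5,.165); print('mouth',m)
for p in [(238,320),(226,400),(217,460),(205,525)]:
    a=f(*p,.138); e=m-a; print(a, np.hypot(*e[:2]),np.degrees(np.arctan2(e[1],e[0])))
a,b=f(238,320,.138),f(219,450,.138);e=a-b;print(np.degrees(np.arctan2(e[1],e[0])))
a,b=f(120,140,.138),f(0,110,.138);e=b-a;print('tank pipe',np.degrees(np.arctan2(e[1],e[0]))-90)
```

```text
mouth [0.44818545 0.11639719 0.165     ]
[0.41142782 0.11337466 0.138     ] 0.0368816899611625 4.700786957371758
[0.39318939 0.11163419 0.138     ] 0.05520193252593586 4.949823590962143
[0.37912302 0.1102904  0.138     ] 0.06933189452748904 5.053191451667571
[0.36337747 0.10927424 0.138     ] 0.08510657595326714 4.8009589951897755
5.65656938685879
tank pipe -0.1518516173131701
```

Emit:
carry_out(
  motion=[
    {"x":-0.2,"y":1,"z":0,"turn":-0.18,"fingers":1},
    {"x":-0.2,"y":1,"z":0.35,"turn":-0.18,"fingers":1},
    {"x":-0.2,"y":1,"z":0.35,"turn":-0.18,"fingers":1},
    {"x":-0.2,"y":1,"z":0.35,"turn":-0.18,"fingers":1},
    {"x":-0.2,"y":1,"z":0.35,"turn":-0.18,"fingers":1},
    {"x":-0.2,"y":1,"z":0.35,"turn":-0.18,"fingers":1},
    {"x":-0.2,"y":1,"z":0.35,"turn":-0.18,"fingers":1},
    {"x":-0.2,"y":1,"z":0.35,"turn":-0.18,"fingers":1},
    {"x":-0.2,"y":1,"z":0.35,"turn":-0.18,"fingers":1},
    {"x":-0.2,"y":1,"z":0.35,"turn":-0.18,"fingers":1},
  ],
)

```text
t: 3.75
tool_pos: [0.458, -0.0954, 0.2623]
ee_rot: [-0.0, 0.772, 0.636, -0.0]
ft_force: [-0.4, 0.1, 1.0]
width: 0.0855
gripper_force: 0.0
```

Emit:
carry_out(
  motion=[
    {"x":0,"y":0,"z":0,"turn":-0.18,"fingers":0.2},
    {"x":0,"y":0,"z":0,"turn":-0.18,"fingers":0.2},
    {"x":0,"y":0,"z":0,"turn":-0.18,"fingers":0.2},
    {"x":0,"y":0,"z":0,"turn":-0.18,"fingers":0.2},
    {"x":0,"y":0,"z":0,"turn":-0.18,"fingers":0.2},
    {"x":0,"y":0,"z":0,"turn":-0.18,"fingers":0.2},
    {"x":0,"y":0,"z":0,"turn":-0.18,"fingers":0.2},
    {"x":0,"y":0,"z":0,"turn":-0.18,"fingers":0.2},
    {"x":0,"y":0,"z":0,"turn":-0.18,"fingers":0.2},
    {"x":0,"y":0,"z":0,"turn":-0.18,"fingers":0.2},
  ],
)

```text
t: 4.75
tool_pos: [0.4581, -0.0949, 0.2624]
ee_rot: [0.0, 0.311, 0.95, -0.0]
ft_force: [0.4, -0.4, -0.3]
width: 0.0515
gripper_force: 0.0
```

```bash
cat >> h.py <<'E'
def delta(X,yaw):
    "shift (fraction of 200 mm, tool axes) and turn to bring the TCP to X with tool x at yaw (deg)"
    s=manip.get_state(); q=s['ee_rot']; M=Ro.from_quat([q[1],q[2],q[3],q[0]]).as_matrix()
    y=np.degrees(np.arctan2(M[1,0],M[0,0])); d=(yaw-y+180)%360-180
    print('t',s['t'],'tcp',np.round(s['tool_pos'],4),'yaw',y.round(2),'tilt',np.round(M[:2,2],4),'ft',np.round(s['ft_force'],1),'tq',np.round(s['torque'],2),'w',s['width'],'gf',s['gripper_force'],'q6',s['joint_pos'][5])
    print('shift',(M.T@(np.array(X)-s['tool_pos'])/.2).round(4),'turn',round(-d/360,4))
E
python3 -c "
from h import *
delta([.4632,-.1449,.081],143.5)"
```

```text
t 4.75 tcp [ 0.4581 -0.0949  0.2624] yaw 143.79 tilt [ 0.0001 -0.0001] ft [ 0.4 -0.4 -0.3] tq [-0.03 -0.01  0.02] w 0.05150185401976345 gf 0.0 q6 -1.3969847170683303
shift [-0.1681 -0.1864  0.9068] turn 0.0008
```

Emit:
carry_out(
  motion=[
    {"x":-0.168,"y":-0.186,"z":0.3,"turn":0,"fingers":0.2},
    {"x":-0.168,"y":-0.186,"z":0.4,"turn":0,"fingers":0.2},
    {"x":-0.168,"y":-0.186,"z":0.4,"turn":0,"fingers":0.2},
    {"x":-0.168,"y":-0.186,"z":0.55,"turn":0,"fingers":0.2},
    {"x":-0.168,"y":-0.186,"z":0.68,"turn":0,"fingers":0.2},
    {"x":-0.168,"y":-0.186,"z":0.8,"turn":0,"fingers":0.2},
    {"x":-0.168,"y":-0.186,"z":0.87,"turn":0,"fingers":0.2},
    {"x":-0.168,"y":-0.186,"z":0.905,"turn":0,"fingers":0.2},
    {"x":-0.168,"y":-0.186,"z":0.905,"turn":0,"fingers":0.2},
    {"x":-0.168,"y":-0.186,"z":0.905,"turn":0,"fingers":0.2},
  ],
)

```text
t: 5.75
tool_pos: [0.464, -0.1448, 0.0825]
ee_rot: [0.001, 0.309, 0.951, -0.0]
ft_force: [0.1, 0.0, -0.6]
width: 0.0513
gripper_force: 0.0
```

```bash
python3 -c "
from h import *
delta([.4632,-.1449,.081],143.5)
snap('wrist','pics/w4.png')"
```

```text
t 5.75 tcp [ 0.464  -0.1448  0.0825] yaw 144.0 tilt [ 0.0016 -0.0009] ft [ 0.1  0.  -0.6] tq [ 0.03 -0.04 -0.  ] w 0.05127175708263794 gf 0.0 q6 -1.4891470670071172
shift [ 0.003  -0.0029  0.0073] turn 0.0014
```

View pics/w4.png

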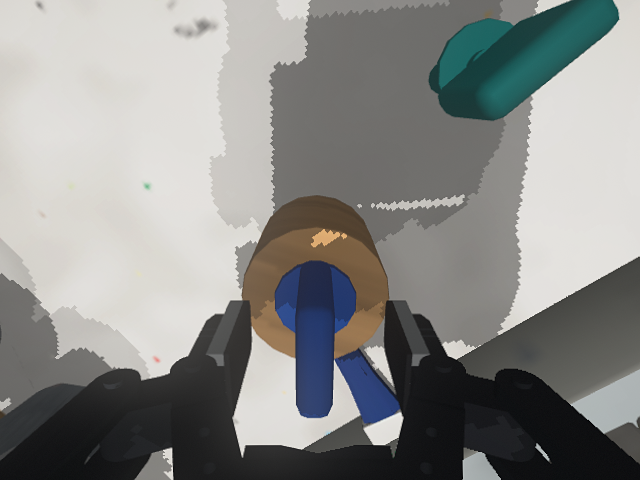

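The blue wing stands vertical in the picture at column 315, midway between the pads, so the jaws are aligned. I'll close on it and lift.

Emit:
carry_out(
  motion=[
    {"x":0,"y":0,"z":0,"turn":0,"fingers":-1},
    {"x":0,"y":0,"z":0,"turn":0,"fingers":-1},
    {"x":0,"y":0,"z":0,"turn":0,"fingers":-1},
    {"x":0,"y":0,"z":0,"turn":0,"fingers":-1},
    {"x":0,"y":0,"z":0,"turn":0,"fingers":-1},
    {"x":0,"y":0,"z":0,"turn":0,"fingers":-1},
    {"x":0,"y":0,"z":0,"turn":0,"fingers":-1},
    {"x":0,"y":0,"z":0,"turn":0,"fingers":-1},
  ],
  force=100,
)

```text
t: 6.6
tool_pos: [0.4637, -0.1447, 0.0818]
ee_rot: [0.0, 0.309, 0.951, 0.0]
ft_force: [0.5, 1.3, 7.1]
width: 0.0109
gripper_force: 97.3
```

```bash
python3 -c "
from h import *
delta([.4632,-.1449,.29],143.5)"
```

```text
t 6.6 tcp [ 0.4637 -0.1447  0.0818] yaw 144.02 tilt [ 0.0009 -0.0002] ft [0.5 1.3 7.1] tq [ 0.2  -0.   -0.02] w 0.010903432546381328 gf 97.31883645057678 q6 -1.4899776169333678
shift [ 4.0000e-04 -1.9000e-03 -1.0412e+00] turn 0.0015
```

Emit:
carry_out(
  motion=[
    {"x":0,"y":0,"z":-0.1,"turn":0,"fingers":-1},
    {"x":0,"y":0,"z":-0.25,"turn":0,"fingers":-1},
    {"x":0,"y":0,"z":-0.45,"turn":0,"fingers":-1},
    {"x":0,"y":0,"z":-0.7,"turn":0,"fingers":-1},
    {"x":0,"y":0,"z":-0.9,"turn":0,"fingers":-1},
    {"x":0,"y":0,"z":-1,"turn":0,"fingers":-1},
    {"x":0,"y":0,"z":-1,"turn":0,"fingers":-1},
    {"x":0,"y":0,"z":-1,"turn":0,"fingers":-1},
  ],
)

```text
t: 7.4
tool_pos: [0.463, -0.1445, 0.2802]
ee_rot: [-0.001, 0.309, 0.951, 0.0]
ft_force: [-0.3, 0.3, -2.0]
width: 0.0109
gripper_force: 97.5
```

```bash
python3 -c "
from h import *
delta([.448,.116,.28],95)"
```

```text
t 7.4 tcp [ 0.463  -0.1445  0.2802] yaw 144.02 tilt [-0.0014  0.0008] ft [-0.3  0.3 -2. ] tq [0.04 0.05 0.  ] w 0.010877519423540625 gf 97.53938913345337 q6 -1.4900087145790757
shift [0.826  1.0099 0.0022] turn 0.1362
```

Emit:
carry_out(
  motion=[
    {"x":0.8,"y":0.98,"z":0,"turn":0.136,"fingers":-1},
    {"x":0.8,"y":0.98,"z":0,"turn":0.136,"fingers":-1},
    {"x":0.8,"y":0.98,"z":0,"turn":0.136,"fingers":-1},
    {"x":0.8,"y":0.98,"z":0,"turn":0.136,"fingers":-1},
    {"x":0.8,"y":0.98,"z":0,"turn":0.136,"fingers":-1},
    {"x":0.8,"y":0.98,"z":0,"turn":0.136,"fingers":-1},
    {"x":0.8,"y":0.98,"z":0,"turn":0.136,"fingers":-1},
    {"x":0.8,"y":0.98,"z":0,"turn":0.136,"fingers":-1},
    {"x":0.8,"y":0.98,"z":0,"turn":0.136,"fingers":-1},
    {"x":0.8,"y":0.98,"z":0,"turn":0.136,"fingers":-1},
  ],
)

```text
t: 8.4
tool_pos: [0.449, 0.1073, 0.2806]
ee_rot: [-0.0, 0.675, 0.738, -0.0]
ft_force: [-0.1, 1.7, -0.7]
width: 0.0108
gripper_force: 97.7
```

```bash
python3 -c "
from h import *
delta([.448,.116,.245],95)
snap('wrist','pics/w5.png');snap('side','pics/s5.png')"
```

```text
t 8.4 tcp [0.449  0.1073 0.2806] yaw 95.07 tilt [-0.0014 -0.    ] ft [-0.1  1.7 -0.7] tq [ 0.   -0.01  0.  ] w 0.010847605766570274 gf 97.68964648246765 q6 -0.1113288788279751
shift [ 0.0439 -0.0011  0.1782] turn 0.0002
```

View pics/w5.png

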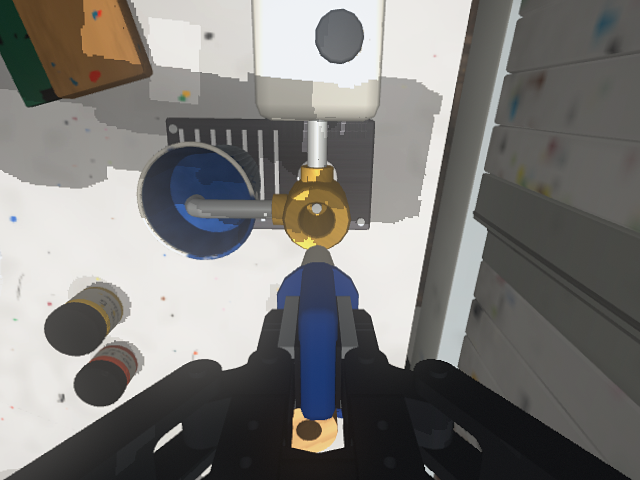

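The view shows the rim centred near (316,212) with the bore hole, and the plug's wing at column 317. I'll check the mouth position from this view.

Run:
```python
from h import *
s=manip.get_state();c=cam('wrist',s); print(proj(c,[.4482,.1164,.165]))
h=cv2.cvtColor(cv2.imread('pics/w5.png'),cv2.COLOR_BGR2HSV)
m=cv2.inRange(h,(12,110,60),(32,255,255)); m[:165]=0;m[262:]=0;m[:,:284]=0;m[:,360:]=0
for r in range(180,250,6):
    x=np.nonzero(m[r])[0]; print(r,x.min() if len(x) else 0,x.max() if len(x) else 0,end='; ')
print(onz(c,(316.5,211),.165))
```

```text
[[316.43253564 220.99801859]]
180 300 333; 186 293 340; 192 289 343; 198 284 345; 204 284 347; 210 284 348; 216 284 349; 222 284 348; 228 285 347; 234 288 344; 240 292 340; 246 300 332; [0.44767989 0.12283549 0.165     ]
```

Emit:
carry_out(
  motion=[
    {"x":0.046,"y":-0.001,"z":0.1,"turn":0,"fingers":-1},
    {"x":0.046,"y":-0.001,"z":0.18,"turn":0,"fingers":-1},
    {"x":0.046,"y":-0.001,"z":0.2,"turn":0,"fingers":-1},
    {"x":0.046,"y":-0.001,"z":0.23,"turn":0,"fingers":-1},
    {"x":0.046,"y":-0.001,"z":0.26,"turn":0,"fingers":-1},
    {"x":0.046,"y":-0.001,"z":0.29,"turn":0,"fingers":-1},
    {"x":0.046,"y":-0.001,"z":0.29,"turn":0,"fingers":-1},
  ],
)

```text
t: 9.2
tool_pos: [0.4479, 0.117, 0.2228]
ee_rot: [-0.0, 0.675, 0.738, -0.0]
ft_force: [0.9, -0.2, -1.2]
width: 0.0109
gripper_force: 97.7
```

```bash
python3 -c "
from h import *
delta([.448,.1165,.208],95)"
```

```text
t 9.2 tcp [0.4479 0.117  0.2228] yaw 95.06 tilt [-0.001 -0.   ] ft [ 0.9 -0.2 -1.2] tq [-0.01 -0.04  0.01] w 0.010944805386796133 gf 97.71132588386536 q6 -0.08950035636837113
shift [-0.0024  0.0005  0.0739] turn 0.0002
```

Tip 14 mm inside with no side force. I'll continue down in small steps.

Emit:
carry_out(
  motion=[
    {"x":0,"y":0,"z":0.02,"turn":0,"fingers":-1},
    {"x":0,"y":0,"z":0.04,"turn":0,"fingers":-1},
    {"x":0,"y":0,"z":0.055,"turn":0,"fingers":-1},
    {"x":0,"y":0,"z":0.07,"turn":0,"fingers":-1},
    {"x":0,"y":0,"z":0.07,"turn":0,"fingers":-1},
  ],
)

```text
t: 9.7
tool_pos: [0.4479, 0.1167, 0.2089]
ee_rot: [0.0, 0.675, 0.738, -0.001]
ft_force: [0.5, -5.3, -2.6]
width: 0.0109
gripper_force: 97.9
```

Emit:
carry_out(
  motion=[
    {"x":0,"y":0,"z":0.01,"turn":0,"fingers":-1},
    {"x":0,"y":0,"z":0.02,"turn":0,"fingers":-1},
    {"x":0,"y":0,"z":0.02,"turn":0,"fingers":-1},
    {"x":0,"y":0,"z":0.02,"turn":0,"fingers":-1},
  ],
)

```text
t: 10.1
tool_pos: [0.448, 0.1166, 0.2053]
ee_rot: [0.0, 0.675, 0.738, -0.001]
ft_force: [-1.2, -5.7, 1.0]
width: 0.0109
gripper_force: 98.4
```

Emit:
carry_out(
  motion=[
    {"x":-0.005,"y":0,"z":0,"turn":0,"fingers":-1},
    {"x":-0.005,"y":0,"z":0.005,"turn":0,"fingers":-1},
    {"x":-0.005,"y":0,"z":0.01,"turn":0,"fingers":-1},
    {"x":-0.005,"y":0,"z":0.01,"turn":0,"fingers":-1},
  ],
)

```text
t: 10.5
tool_pos: [0.4481, 0.116, 0.2035]
ee_rot: [0.0, 0.675, 0.738, -0.0]
ft_force: [-2.9, -3.3, 4.3]
width: 0.0112
gripper_force: 98.6
```

```bash
python3 -c "
from h import *
delta([.448,.1165,.208],95)"
```

```text
t 10.5 tcp [0.4481 0.116  0.2035] yaw 95.07 tilt [ 0.0001 -0.0002] ft [-2.9 -3.3  4.3] tq [-0.77  0.56 -0.01] w 0.011216477428673714 gf 98.59962344169617 q6 -0.09159382227647792
shift [ 0.0024 -0.0003 -0.0226] turn 0.0002
```

Emit:
carry_out(
  motion=[
    {"x":-0.003,"y":-0.003,"z":0,"turn":0,"fingers":-1},
    {"x":-0.003,"y":-0.003,"z":0.005,"turn":0,"fingers":-1},
    {"x":-0.003,"y":-0.003,"z":0.005,"turn":0,"fingers":-1},
  ],
)

```text
t: 10.8
tool_pos: [0.4478, 0.1156, 0.2024]
ee_rot: [0.0, 0.675, 0.738, 0.0]
ft_force: [-0.4, -0.9, 3.3]
width: 0.011
gripper_force: 98.4
```

Emit:
carry_out(
  motion=[
    {"x":0,"y":0,"z":0.005,"turn":0,"fingers":-1},
    {"x":0,"y":0,"z":0.005,"turn":0,"fingers":-1},
    {"x":0,"y":0,"z":0.005,"turn":0,"fingers":-1},
  ],
)

```text
t: 11.1
tool_pos: [0.4477, 0.1155, 0.2013]
ee_rot: [0.0, 0.675, 0.738, 0.0]
ft_force: [-0.2, -1.6, 3.3]
width: 0.0109
gripper_force: 98.3
```

Emit:
carry_out(
  motion=[
    {"x":-0.001,"y":0,"z":0.005,"turn":0,"fingers":-1},
    {"x":-0.001,"y":0,"z":0.005,"turn":0,"fingers":-1},
    {"x":-0.001,"y":0,"z":0.005,"turn":0,"fingers":-1},
  ],
)

```text
t: 11.4
tool_pos: [0.4477, 0.1153, 0.2003]
ee_rot: [-0.0, 0.675, 0.738, 0.0]
ft_force: [0.5, 1.0, 2.6]
width: 0.011
gripper_force: 98.3
```

Emit:
carry_out(
  motion=[
    {"x":0,"y":0,"z":0.005,"turn":0,"fingers":-1},
    {"x":0,"y":0,"z":0.005,"turn":0,"fingers":-1},
    {"x":0,"y":0,"z":0.005,"turn":0,"fingers":-1},
  ],
)

```text
t: 11.7
tool_pos: [0.4476, 0.1152, 0.1993]
ee_rot: [-0.0, 0.675, 0.738, 0.0]
ft_force: [-0.3, -0.5, 3.2]
width: 0.0105
gripper_force: 98.4
```

Emit:
carry_out(
  motion=[
    {"x":0,"y":0,"z":0.005,"turn":0,"fingers":-1},
    {"x":0,"y":0,"z":0.005,"turn":0,"fingers":-1},
    {"x":0,"y":0,"z":0.005,"turn":0,"fingers":-1},
  ],
)

```text
t: 12.0
tool_pos: [0.4476, 0.1152, 0.1983]
ee_rot: [0.0, 0.675, 0.738, -0.0]
ft_force: [-0.6, -0.5, 4.2]
width: 0.0107
gripper_force: 98.5
```

Emit:
carry_out(
  motion=[
    {"x":0,"y":0,"z":0.004,"turn":0,"fingers":-1},
    {"x":0,"y":0,"z":0.004,"turn":0,"fingers":-1},
    {"x":0,"y":0,"z":0.004,"turn":0,"fingers":-1},
  ],
)

```text
t: 12.3
tool_pos: [0.4476, 0.1152, 0.1976]
ee_rot: [0.0, 0.675, 0.738, -0.0]
ft_force: [0.2, -1.4, 5.1]
width: 0.0107
gripper_force: 98.5
```

Emit:
carry_out(
  motion=[
    {"x":0,"y":0,"z":0.004,"turn":0,"fingers":-1},
    {"x":0,"y":0,"z":0.004,"turn":0,"fingers":-1},
    {"x":0,"y":0,"z":0.004,"turn":0,"fingers":-1},
  ],
)

```text
t: 12.6
tool_pos: [0.4476, 0.1151, 0.1968]
ee_rot: [0.0, 0.675, 0.738, -0.0]
ft_force: [-0.7, -0.4, 5.9]
width: 0.0107
gripper_force: 98.6
```

Emit:
carry_out(
  motion=[
    {"x":0,"y":0,"z":0.003,"turn":0,"fingers":-1},
    {"x":0,"y":0,"z":0.003,"turn":0,"fingers":-1},
    {"x":0,"y":0,"z":0.003,"turn":0,"fingers":-1},
  ],
)

```text
t: 12.9
tool_pos: [0.4476, 0.1151, 0.1964]
ee_rot: [0.0, 0.675, 0.738, -0.0]
ft_force: [-0.6, -1.0, 7.0]
width: 0.0112
gripper_force: 98.9
```

Emit:
carry_out(
  motion=[
    {"x":0,"y":0,"z":0.004,"turn":0,"fingers":-1},
    {"x":0,"y":0,"z":0.004,"turn":0,"fingers":-1},
    {"x":0,"y":0,"z":0.004,"turn":0,"fingers":-1},
  ],
)

```text
t: 13.2
tool_pos: [0.4476, 0.1151, 0.1959]
ee_rot: [0.0, 0.675, 0.738, 0.0]
ft_force: [-2.4, -1.7, 10.8]
width: 0.0112
gripper_force: 99.5
```

Emit:
carry_out(
  motion=[
    {"x":0,"y":0,"z":0.004,"turn":0,"fingers":-1},
    {"x":0,"y":0,"z":0.004,"turn":0,"fingers":-1},
    {"x":0,"y":0,"z":0.004,"turn":0,"fingers":-1},
  ],
)

```text
t: 13.5
tool_pos: [0.4477, 0.1151, 0.1955]
ee_rot: [0.001, 0.675, 0.738, 0.0]
ft_force: [-2.7, -1.3, 14.3]
width: 0.0114
gripper_force: 100.0
```

Emit:
carry_out(
  motion=[
    {"x":0,"y":-0.002,"z":0.002,"turn":-0.01,"fingers":-1},
    {"x":0,"y":-0.002,"z":0.002,"turn":-0.02,"fingers":-1},
    {"x":0,"y":-0.002,"z":0.002,"turn":-0.02,"fingers":-1},
  ],
  force=120,
)

```text
t: 13.8
tool_pos: [0.4477, 0.1151, 0.1951]
ee_rot: [0.001, 0.627, 0.779, 0.001]
ft_force: [-1.0, -1.1, 11.9]
width: 0.0109
gripper_force: 116.9
```

```bash
python3 -c "
from h import *
delta([.448,.1165,.208],185)"
```

```text
t 13.8 tcp [0.4477 0.1151 0.1951] yaw 102.36 tilt [ 0.0022 -0.0002] ft [-1.  -1.1 11.9] tq [-0.19  0.16 -0.09] w 0.010906696090875596 gf 116.91189050674438 q6 -0.2209056078455792
shift [ 0.0065  0.0029 -0.0647] turn -0.2296
```

Emit:
carry_out(
  motion=[
    {"x":0,"y":0,"z":0.003,"turn":-0.01,"fingers":-1},
    {"x":0,"y":0,"z":0.005,"turn":-0.02,"fingers":-1},
    {"x":0,"y":0,"z":0.005,"turn":-0.03,"fingers":-1},
    {"x":0,"y":0,"z":0.005,"turn":-0.03,"fingers":-1},
  ],
)

```text
t: 14.2
tool_pos: [0.448, 0.1152, 0.1944]
ee_rot: [0.001, 0.551, 0.835, 0.001]
ft_force: [-0.5, -0.5, 14.3]
width: 0.0108
gripper_force: 117.3
```

Emit:
carry_out(
  motion=[
    {"x":0,"y":0,"z":0.003,"turn":-0.01,"fingers":-1},
    {"x":0,"y":0,"z":0.004,"turn":-0.02,"fingers":-1},
    {"x":0,"y":0,"z":0.004,"turn":-0.03,"fingers":-1},
    {"x":0,"y":0,"z":0.004,"turn":-0.03,"fingers":-1},
  ],
)

```text
t: 14.6
tool_pos: [0.4483, 0.1153, 0.194]
ee_rot: [0.002, 0.47, 0.883, 0.001]
ft_force: [-0.6, -0.2, 17.1]
width: 0.011
gripper_force: 117.7
```

Emit:
carry_out(
  motion=[
    {"x":0,"y":0,"z":0,"turn":-0.01,"fingers":-1},
    {"x":0,"y":0,"z":0.001,"turn":-0.02,"fingers":-1},
    {"x":0,"y":0,"z":0.001,"turn":-0.03,"fingers":-1},
    {"x":0,"y":0,"z":0.001,"turn":-0.03,"fingers":-1},
  ],
)

```text
t: 15.0
tool_pos: [0.4485, 0.1155, 0.1938]
ee_rot: [0.002, 0.385, 0.923, 0.001]
ft_force: [0.7, 1.3, 16.1]
width: 0.0105
gripper_force: 117.6
```

```bash
python3 -c "
from h import *
delta([.448,.1165,.208],185)"
```

```text
t 15.0 tcp [0.4485 0.1155 0.1938] yaw 134.75 tilt [0.0049 0.0008] ft [ 0.7  1.3 16.1] tq [ 0.25 -0.07  0.02] w 0.010475100938586529 gf 117.57652759552002 q6 -0.786372663742309
shift [ 0.0052  0.0022 -0.071 ] turn -0.1396
```

Emit:
carry_out(
  motion=[
    {"x":0,"y":0,"z":0.001,"turn":-0.015,"fingers":-1},
    {"x":0,"y":0,"z":0.002,"turn":-0.03,"fingers":-1},
    {"x":0,"y":0,"z":0.002,"turn":-0.045,"fingers":-1},
    {"x":0,"y":0,"z":0.002,"turn":-0.045,"fingers":-1},
  ],
)

```text
t: 15.4
tool_pos: [0.4487, 0.1158, 0.1935]
ee_rot: [0.003, 0.25, 0.968, 0.002]
ft_force: [0.7, 2.8, 16.4]
width: 0.0106
gripper_force: 117.7
```

Emit:
carry_out(
  motion=[
    {"x":0,"y":0,"z":0.001,"turn":-0.015,"fingers":-1},
    {"x":0,"y":0,"z":0.001,"turn":-0.03,"fingers":-1},
    {"x":0,"y":0,"z":0.001,"turn":-0.045,"fingers":-1},
    {"x":0,"y":0,"z":0.001,"turn":-0.045,"fingers":-1},
  ],
)

```text
t: 15.8
tool_pos: [0.4488, 0.1162, 0.1934]
ee_rot: [0.003, 0.111, 0.994, 0.002]
ft_force: [2.0, 5.1, 17.1]
width: 0.0106
gripper_force: 117.7
```

```bash
python3 -c "
from h import *
delta([.448,.1165,.208],185)"
```

```text
t 15.8 tcp [0.4488 0.1162 0.1934] yaw 167.22 tilt [0.0061 0.0026] ft [ 2.   5.1 17.1] tq [ 1.16 -0.34  0.13] w 0.010640607884034129 gf 117.72909879684448 q6 -1.353068869619509
shift [ 0.004   0.001  -0.0731] turn -0.0494
```

Emit:
carry_out(
  motion=[
    {"x":0,"y":0.002,"z":0,"turn":-0.015,"fingers":-1},
    {"x":-0.001,"y":0.004,"z":0.001,"turn":-0.03,"fingers":-1},
    {"x":-0.001,"y":0.004,"z":0.001,"turn":-0.05,"fingers":-1},
    {"x":-0.001,"y":0.004,"z":0.001,"turn":-0.05,"fingers":-1},
    {"x":-0.001,"y":0.004,"z":0.001,"turn":-0.05,"fingers":-1},
  ],
)

```text
t: 16.3
tool_pos: [0.449, 0.1169, 0.1932]
ee_rot: [0.003, -0.044, 0.999, 0.001]
ft_force: [1.1, 4.9, 16.8]
width: 0.0103
gripper_force: 117.8
```

```bash
python3 -c "
from h import *
delta([.448,.1165,.208],185)
snap('wrist','pics/w6.png')"
```

```text
t 16.3 tcp [0.449  0.1169 0.1932] yaw -174.91 tilt [0.0054 0.0024] ft [ 1.1  4.9 16.8] tq [ 1.04 -0.06  0.16] w 0.010287452136598941 gf 117.84433364868164 q6 -1.6631347814638306
shift [ 0.0045 -0.0014 -0.0743] turn 0.0003
```

View pics/w6.png

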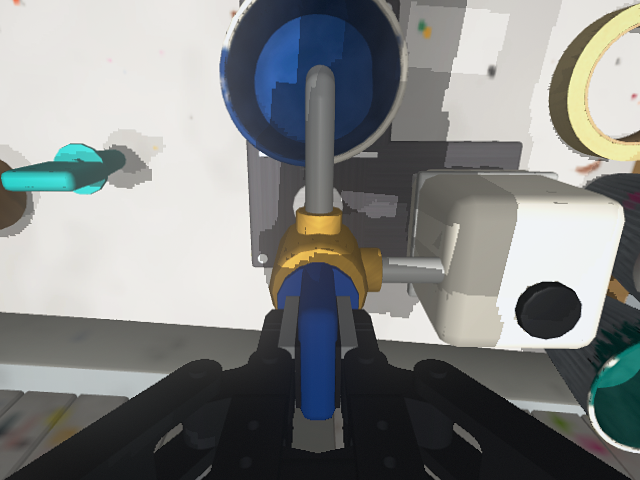

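The wing is in line with the spout: the wing is at column 318 and the spout at column 320. I'll ease off the side force and open.

Emit:
carry_out(
  motion=[
    {"x":0,"y":0.003,"z":0,"turn":0,"fingers":-1},
    {"x":0,"y":0.003,"z":0,"turn":0,"fingers":-0.7},
    {"x":0,"y":0.003,"z":0,"turn":0,"fingers":0},
    {"x":0,"y":0.003,"z":0,"turn":0,"fingers":0.2},
    {"x":0,"y":0.003,"z":0,"turn":0,"fingers":0.2},
    {"x":0,"y":0.003,"z":0,"turn":0,"fingers":0.2},
    {"x":0,"y":0.003,"z":0,"turn":0,"fingers":0.2},
  ],
)

```text
t: 17.05
tool_pos: [0.4475, 0.1165, 0.1912]
ee_rot: [-0.0, -0.044, 0.999, 0.0]
ft_force: [-0.6, -0.5, -0.1]
width: 0.0513
gripper_force: 0.0
```

Emit:
carry_out(
  motion=[
    {"x":0,"y":0,"z":-0.05,"turn":0,"fingers":0.2},
    {"x":0,"y":0,"z":-0.15,"turn":0,"fingers":0.2},
    {"x":0,"y":0,"z":-0.3,"turn":0,"fingers":0.2},
    {"x":0,"y":0,"z":-0.5,"turn":0,"fingers":0.2},
    {"x":0,"y":0,"z":-0.6,"turn":0,"fingers":0.2},
    {"x":0,"y":0,"z":-0.6,"turn":0,"fingers":0.2},
    {"x":0,"y":0,"z":-0.6,"turn":0,"fingers":0.2},
  ],
)

```text
t: 17.75
tool_pos: [0.4473, 0.1165, 0.3113]
ee_rot: [0.0, -0.044, 0.999, -0.0]
ft_force: [-0.7, 0.4, -0.6]
width: 0.0514
gripper_force: 0.0
```

Run:
```python
from h import *
delta([.448,.1165,.208],185)
im,s=snap('wrist','pics/w7.png'); c=cam('wrist',s)
b=cv2.imread('pics/w7.png'); h=cv2.cvtColor(b,cv2.COLOR_BGR2HSV)
for z in (.165,.175,.179,.219): print(z,proj(c,[.448,.1165,z])[0])
```

```text
t 17.75 tcp [0.4473 0.1165 0.3113] yaw -174.93 tilt [ 0.0001 -0.    ] ft [-0.7  0.4 -0.6] tq [ 0.01 -0.02 -0.04] w 0.0513617330714525 gf 0.0 q6 -1.661439946082203
shift [-3.500e-03 -3.000e-04  5.165e-01] turn 0.0002
0.165 [317.72770967 222.23242643]
0.175 [317.74029832 226.29157615]
0.179 [317.74557807 227.99380754]
0.219 [317.80772787 248.02250569]
```

View pics/w7.png

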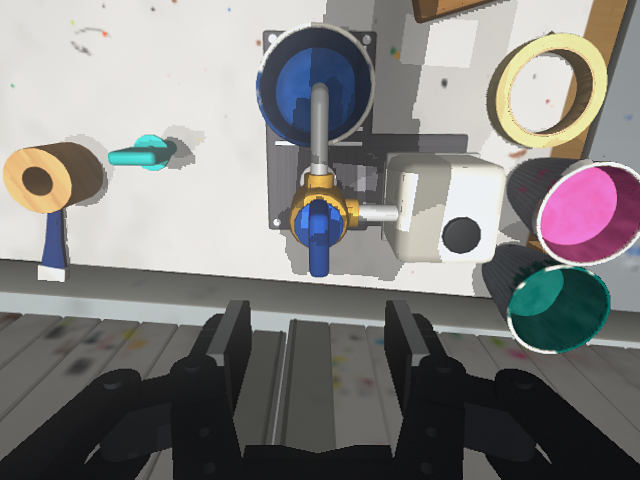

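The plug sits in the tap with its wing at column 318, in line with the spout, and the cups are untouched. One numeric check of the wing's height, in case the spring has lifted it.

Run:
```python
from h import *
s=manip.get_state(); c=cam('wrist',s); im=manip.grab_frame('wrist')
h=cv2.cvtColor(im,cv2.COLOR_RGB2HSV); m=cv2.inRange(h,(105,90,30),(130,255,255)); m[:175]=0;m[290:]=0;m[:,:280]=0;m[:,355:]=0
ys,xs=np.nonzero(m); print('blue rows',ys.min(),ys.max(),'cols low',xs[ys>250].min(),xs[ys>250].max())
a=np.radians(5)
for z in (.215,.219,.223,.229): print(z,proj(c,[.448+.02*np.cos(a),.1165+.02*np.sin(a),z])[0])
p=np.array([xs[ys==r].mean() for r in range(248,270)]);print('slope px/row',np.polyfit(range(22),p,1)[0])
```

```text
blue rows 201 277 cols low 309 328
0.215 [317.71117908 277.96915894]
0.219 [317.71795658 280.70271293]
0.223 [317.72495169 283.52382739]
0.229 [317.73587597 287.92916396]
slope px/row -1.2969852005870213e-15
```

The wing's top is at about 0.215–0.219 m, so the spring has not lifted the plug. Handing in.

```bash
python3 -c "
from h import *
print(manip.close_job())"
```

```text
the job is handed in; nothing more can be done
None
```

The plug is back in the tap, wing in line with the spout, turned in at about 12–17 N; after release the spring had not lifted it, the cups I could see stood where they were, and the job is handed in (no verdict was returned).

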